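# Level the counter display shelf

## Task

Stand the spirit level upright on top of the blue display shelf, lengthwise along it and clear of the black knob, and let go of it. Then turn the knob of the shelf's levelling foot until the bubble rests between the two black lines, and after that press down on top of the level with a light steady push (about 10 N) and finish while still pressing, with the bubble centred. Leave all the other things on the counter where they are.

Things in the scene. Friction and masses are not known exactly. Their poses are not given: they have to be found in the camera images.
- level: Spirit level (loose, about 0.4 kg): bar 220 mm long (its y axis), 28 mm wide (x), 52 mm high (z), aluminium with red end blocks (each 68 mm long, tops flush at 52 mm, good to press on). Origin at the centre of its underside. In the middle of its top is a green vial with a white bubble and two black lines. At the start it lies on its underside on the counter, upright, to the robot's left. The space over the vial is solid to the touch up to 52 mm.
- bubble (a joint): Position of the white bubble (16 mm long with its round ends) along the level's +y axis, in m, 0 = centred; the black lines' inner edges are 12 mm either side of the centre, so within 0.004 m of 0 the whole bubble is between them. It floats to the higher end: 1 mm per 0.001 rad of slope, at most 28 mm, and needs 1.5 to 2 s to settle.
- shelf: Blue metal shelf plate 170 mm (x) by 385 mm (y), 8 mm thick, its top about 95 mm above the counter. Origin on the top surface, on the hinge line above the two fixed legs; the plate runs from y = +30 mm to y = -355 mm, z is normal to the top. The levelling foot with its knob is at y = -300 mm, x = 0, and that end starts 3 to 8 mm too low, sloping about that hinge. Clear room for the level: centre near x = 0, y = -105 mm.
- knob_top (a point): Centre of the top of the black ribbed round hand knob of the levelling foot: 42 mm in diameter, 30 mm high (its underside 9 mm above the shelf plate, its top 39 mm). A white mark lies on its top. It can be gripped across at any yaw, and rises with the shelf.
- foot_knob (a joint): Turn of that knob in rad, growing counter-clockwise seen from above; range 0 to 5.5. Turning counter-clockwise raises that end of the shelf: 3.4 mm per rad, a slope of 0.0114 rad per rad (so the bubble moves 11 mm per rad). Stiff (0.15 N m); it stays where it is left. 0.9 to 2.4 rad are needed from the start.
- screwdriver: bystander: screwdriver lying on the counter, origin at its underside
- screw_jar: bystander: glass jar with steel cap, 64 mm wide, 90 mm high, origin under its centre
- spool: bystander: black spool, 80 mm wide, 56 mm high, origin under its centre
- bin_red: bystander: open red parts bin 120 x 100 x 60 mm, origin under its centre
- oil_bottle: bystander: white bottle, 56 mm wide, 150 mm high, origin under its centre
- hinge_carton: bystander: cardboard carton 90 x 130 x 50 mm, origin under its centre
- hammer: bystander: hammer lying on the counter, origin at its underside
Things that resemble listed ones, but are neither listed nor needed, are in the scene too. What is meant by the level is not brown, and is the larger of those in its own colour.

How it is judged:
By the outcome, as a careful person would: the job done as asked, in the order asked, and still so for the second after the job is handed in, while the arm keeps its last pose, push and grip.
It also fails if it takes over 69 s, if anything falls off the work surface, if the arm or the gripper's body presses on something with over 40 N, if the wrist force passes 120 N, or if a joint passes its speed limit or range.

## Robot

A 6-joint arm with a two-finger parallel gripper is mounted at the origin on the work surface. World frame = base frame: x ahead of the robot, y to its left, z up, the work surface at z = 0. Lengths are in m, angles in degrees, forces in N, time in s.
With the tool pointing down it reaches from about 0.4 to 0.825 m from the base axis. Payload 7 kg.
Tool frame: the origin (TCP) lies on the front face of the gripper's body, between the roots of the fingers; the fingertips stand 66 mm ahead of it and the grasp point (between the pads) lies 47 mm ahead of it (ctrl.grasp_offset is the z of the grasp point in the tool frame, in m); z points along the fingers, y is the direction in which the jaws open and shut (so a half turn about z gives the same grasp; the last joint's range is limited). The gripper opens to 88 mm and grips with 3 to 60 N. Pads are 19 mm wide; open, the fingers measure 130 mm over their backs; the gripper's body (78 mm by 193 mm) begins 47 mm behind the grasp point.
Start: joints at [80.735, 20.546, 0.682, 0, -70.136, -16.507], TCP at [0.293, 0.608, 0.292] pointing down, gripper open.
Joint ranges: [-176.03, 176.03], [-82.01, 121.73], [-58.28, 71.71], [-173.87, 95.51], [-174.79, -0.11], [-173.66, 173.66]. Speed limits (degrees/s): [136.94, 136.94, 172.46, 180, 180, 180].

## Interface

Orientations are given as [roll, pitch, yaw] about the fixed x, y, z axes, in that order (R = Rz(yaw) Ry(pitch) Rx(roll)).
In Python, from plant import ctrl gives the robot as it stands.
- The arm moves only by the shell command python3 -m creep 'ROWS'. ROWS is JSON, a list of rows, each a list of 7 numbers: the turn, a rotation vector about the tool's x, y, z in rad, then the shift along the tool's x, y, z in m, then the opening, from 0 (shut) to 1 (fully open). In form: [[wx, wy, wz, dx, dy, dz, grip], ...]. A call has 1 to 12 rows; each row is the pose to reach, as a shift and turn from the pose commanded when the call began, along the tool's axes at that moment; what a row does not reach only later rows make up. A row lasts 1/12 s, in which the tool goes at most 41.7 mm and 7.16 degrees, less where a joint would pass 70% of its speed; a pose out of reach is approached as far as the arm can. A call with a gripper value outside its range is refused whole. The fingers move at their own pace and stop on an object; the grip force is fixed at half the most. Time passes only in rows, so rows that repeat a pose let the fingers close. It gives the time, the measured TCP pose, the force and the opening at its end, in the units of the state.
- ctrl.get_obs(): the state, without advancing time (a new reading comes with each control period).
- ctrl.snapshot(name): name is "scene" or "top"; returns the picture (384x512x3 uint8, blue, green, red); there is no depth.
- ctrl.camera_model(name): a dict with "K" (3x3 intrinsics, pixels), "distortion" ([k1, k2, p1, p2, k3] as OpenCV has them; the pictures are not rectified), "rvec" (rotation vector, rad) and "tvec" (3), from world to camera coordinates, as OpenCV has them. Camera axes: x right, y down, z forward; pixel columns grow to the right and rows downward; lengths in m; the calibration is good to about 2 mm. A picture is of the moment at which its call begins. camera_model takes no time and is no camera call.
- ctrl.close_job(): hands the job in, once; it reports no verdict.
The state is a dict: "clock": time; "joint_pos": joint angles; "qvel": joint speeds; "tau": joint torques, N m; "tool_pos": TCP position; "orientation": TCP orientation; "force": force on the tool from outside, world axes, zero at the start; "moment": the same for the moment, N m; "opening": finger opening in m.
Only numpy, scipy, OpenCV 4.12 (cv2) and the standard library are available. Lean on these libraries where they do the work, as an engineer would, in place of code of your own. Each camera call takes 0.05 s, during which the arm holds its last target.

## Working session

There is one attempt and no reset: what is moved stays moved. The work goes in short steps, Python scripts to look and compute and a shell command to move; the robot and the scene stay as the last step left them, time stands still between calls to the robot, and variables do not carry over. Pictures are saved under pics/ and viewed, and the job is handed in when it is done.

```bash
ls; mkdir -p pics; python3 - <<'E'
from plant import ctrl
import cv2
for n in ("scene","top"):
    im=ctrl.snapshot(n); cv2.imwrite(f"pics/{n}0.png",im)
    m=ctrl.camera_model(n); print(n,m)
print(ctrl.get_obs(), ctrl.grasp_offset)
E
```

```text
pics
scene {'K': array([[380.12880791,   0.        , 249.47050675],
       [  0.        , 380.12880791, 186.60877929],
       [  0.        ,   0.        ,   1.        ]]), 'distortion': array([-0.03962866,  0.        ,  0.        ,  0.        ,  0.        ]), 'rvec': array([ 2.23508784,  1.11216978, -0.40489269]), 'tvec': array([-0.28791304, -0.27624953,  1.60735987])}
top {'K': array([[393.20603552,   0.        , 252.51651057],
       [  0.        , 393.20603552, 191.27951595],
       [  0.        ,   0.        ,   1.        ]]), 'distortion': array([-0.03038018,  0.        ,  0.        ,  0.        ,  0.        ]), 'rvec': array([ 2.19002584, -2.14344672,  0.13236621]), 'tvec': array([-0.0284277 ,  0.53171115,  1.27666048])}
{'clock': 0.1, 'joint_pos': array([ 8.07363725e+01,  2.05881441e+01,  6.39009705e-01, -1.89875299e-02,
       -7.01375795e+01, -1.65083125e+01]), 'qvel': array([-0.08109343, -0.1361825 ,  0.14406982,  0.07630885, -0.01374754,
        0.07706636]), 'tau': array([-3.81111953e-03, -5.84161949e+01,  2.93748003e+01,  7.01539278e+00,
        1.01987863e-02, -5.49186177e-05]), 'tool_pos': array([0.29332884, 0.60754318, 0.2913031 ]), 'orientation': array([ 1.79911788e+02, -7.52797058e-03, -2.57783990e+01]), 'force': array([-0.45393126, -0.09792173,  0.16589795]), 'moment': array([-0.01228245, -0.02273862,  0.00568151]), 'opening': 0.08745548187028224} 0.0468
```

View pics/scene0.png

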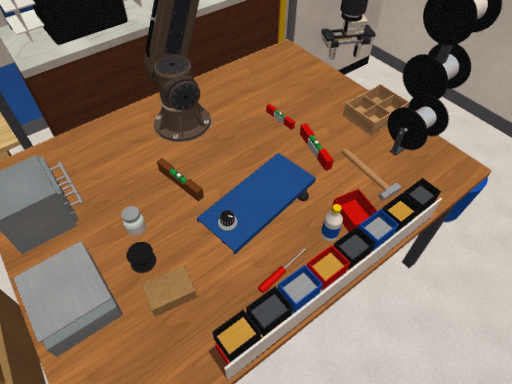

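View pics/top0.png

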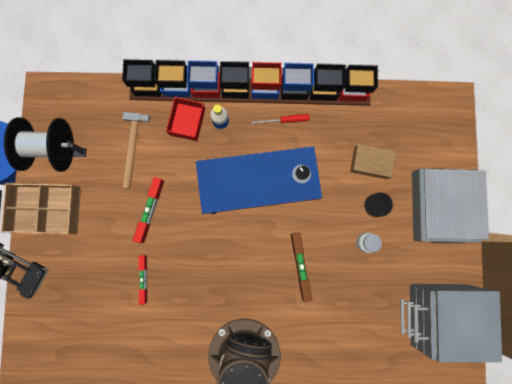

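Candidates (top picture): brown bar (301,267), small red bar (142,279), large red bar (148,210). The large red bar fits, since it is not brown and is the larger of the red ones. I'll confirm it in an enlarged crop.

```bash
cat > h.py <<'E'
import numpy as np, cv2
from plant import ctrl
def cam(n):
    m=ctrl.camera_model(n); return [np.array(m[k],float) for k in("K","distortion","rvec","tvec")]
def proj(n,P):
    K,d,r,t=cam(n); return cv2.projectPoints(np.array(P,float).reshape(-1,1,3),r,t,K,d)[0].reshape(-1,2)
def back(n,px,z):
    K,d,r,t=cam(n); u=cv2.undistortPoints(np.array(px,float).reshape(-1,1,2),K,d).reshape(-1,2)
    R=cv2.Rodrigues(r)[0]; C=-R.T@t; D=np.c_[u,np.ones(len(u))]@R
    return C+D*((z-C[2])/D[:,2])[:,None]
def crop(im,x0,y0,x1,y1,s,name):
    cv2.imwrite(name,cv2.resize(im[y0:y1,x0:x1],None,fx=s,fy=s,interpolation=cv2.INTER_CUBIC))
E
python3 - <<'E'
from h import *
im=cv2.imread("pics/top0.png")
crop(im,110,160,200,320,4,"pics/t_lev.png"); crop(im,180,130,340,230,5,"pics/t_shelf.png")
print(proj("top",[[.293,.608,.292]]),proj("scene",[[.293,.608,.292]]))
E
```

```text
[[ 12.68292784 265.5561091 ]] [[345.43972624  40.95837357]]
```

View pics/t_lev.png

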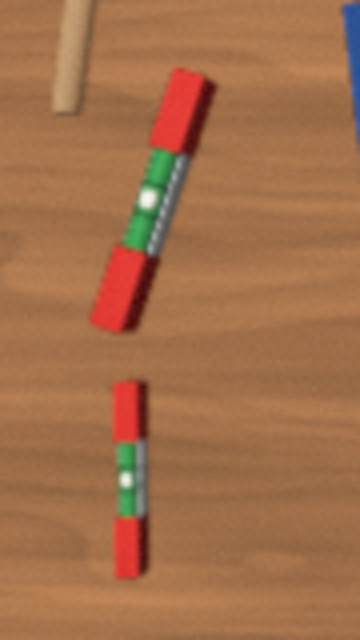

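View pics/t_shelf.png

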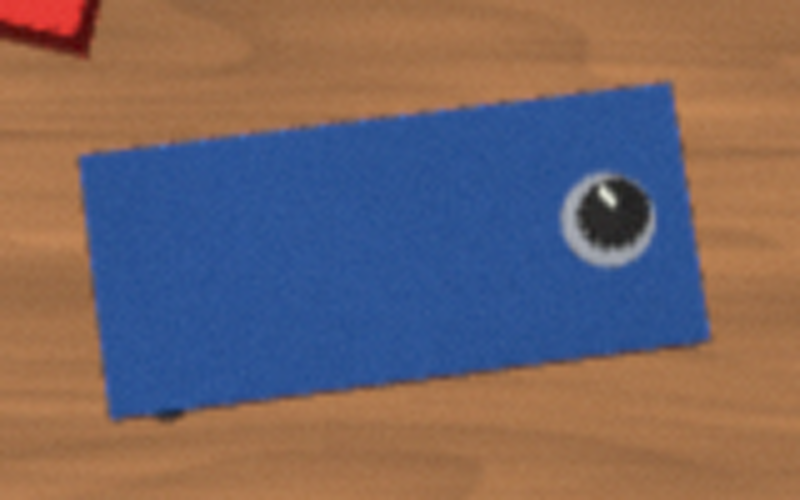

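```bash
python3 - <<'E'
from h import *
f=lambda p,x0,y0,s:(np.array(p,float)+.5)/s-.5+[x0,y0]
lp=f([(178,68),(207,80),(131,331),(92,322),(148,199)],110,160,4)
L=back("top",lp,.052);print("lev",L.round(4)); 
a=(L[0]+L[1])/2;b=(L[2]+L[3])/2;print("len",np.linalg.norm(a-b),"c",(a+b)/2,"yaw",np.degrees(np.arctan2(*(a-b)[:2][::-1])))
sp=f([(80,156),(110,419),(670,83),(711,340)],180,130,5)
S=np.r_[back("top",sp[:2],.0955),back("top",sp[2:],.089)]
print("shelf",S.round(4)); print(np.linalg.norm(S[0]-S[1]),np.linalg.norm(S[2]-S[3]),np.linalg.norm(S[0]-S[2]),np.linalg.norm(S[1]-S[3]))
a=(S[0]+S[1])/2;b=(S[2]+S[3])/2;u=(a-b)/np.linalg.norm(a-b);print("yaw y-axis",np.degrees(np.arctan2(u[1],u[0])), "hinge origin",a-.03*u,"level target",a-.135*u,"knob",a-.33*u)
print("knob px",back("top",f([(613,213)],180,130,5),.128))
# scene camera check
im=cv2.imread("pics/scene0.png")
crop(im,190,140,330,255,5,"pics/s_shelf.png");crop(im,290,115,350,175,8,"pics/s_lev.png")
E
```

```text
lev [[0.571  0.3069 0.052 ]
 [0.5616 0.2826 0.052 ]
 [0.3563 0.3344 0.052 ]
 [0.3627 0.3663 0.052 ]
 [0.463  0.326  0.052 ]]
len 0.21411861716524122 c [0.46289596 0.32257942 0.052     ] yaw -15.046007042070036
shelf [[ 0.6184  0.1667  0.0955]
 [ 0.4515  0.1416  0.0955]
 [ 0.6761 -0.2104  0.089 ]
 [ 0.5102 -0.237   0.089 ]]
0.16881584253892998 0.16807807498232882 0.3815537619307227 0.383213123019078
yaw y-axis 98.75616956668388 hinge origin [0.53949677 0.1245012  0.09499004] level target [0.55547859 0.02073995 0.09320518] knob [ 0.58515912 -0.1719595   0.08989044]
knob px [[ 0.58389363 -0.16885996  0.128     ]]
```

View pics/s_shelf.png

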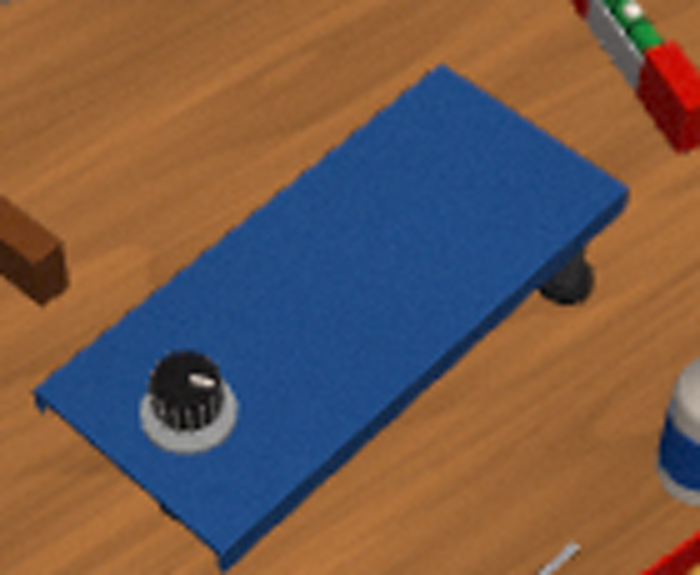

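View pics/s_lev.png

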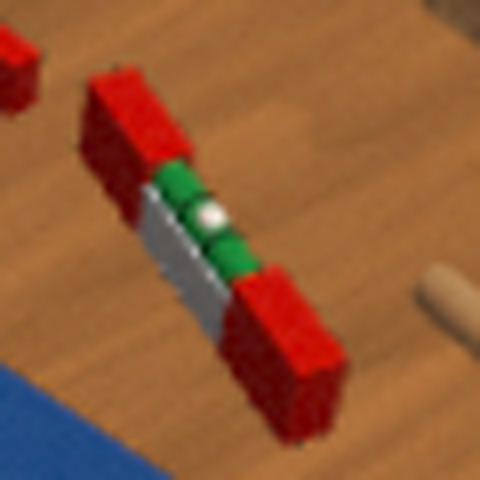

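```bash
cat >> h.py <<'E'
from scipy.spatial.transform import Rotation as Ro
def delta(cur_p,cur_o,tgt_p,tgt_o):
    A=Ro.from_euler('xyz',cur_o,degrees=True);B=Ro.from_euler('xyz',tgt_o,degrees=True)
    return (A.inv()*B).as_rotvec().round(4), A.inv().apply(np.array(tgt_p)-cur_p).round(4)
E
python3 - <<'E'
from h import *
f=lambda p,x0,y0,s:(np.array(p,float)+.5)/s-.5+[x0,y0]
print("vial scene",back("scene",f([(210,215)],290,115,8),.047))
print("block corners scene",back("scene",f([(90,78),(128,68),(345,362),(300,375)],290,115,8),.052).round(4))
print("knob scene",back("scene",f([(186,375)],190,140,5),.128))
print("shelf scene",back("scene",f([(440,66),(628,188)],190,140,5),.0955).round(4),back("scene",f([(222,560),(38,395)],190,140,5),.089).round(4))
# pregrasp
print(delta([.293,.608,.292],[180,0,-25.77],[.463,.3245,.18],[180,0,-15.2]))
E
```

```text
vial scene [[0.46559494 0.32927318 0.047     ]]
block corners scene [[0.361  0.3453 0.052 ]
 [0.3669 0.3656 0.052 ]
 [0.5772 0.3076 0.052 ]
 [0.5706 0.2854 0.052 ]]
knob scene [[ 0.59054365 -0.16916873  0.128     ]]
shelf scene [[0.4591 0.1405 0.0955]
 [0.6243 0.1679 0.0955]] [[ 0.6877 -0.2136  0.089 ]
 [ 0.5235 -0.2371  0.089 ]]
(array([ 0.    ,  0.    , -0.1845]), array([0.2763, 0.1814, 0.112 ]))
```

The enlarged crops confirm the large red bar, with its vial at top pixel (147,210) and scene pixel (316,141). The two cameras agree to about 5 mm. I'm using the averages: level centre (0.466, 0.3255) with yaw -15.4°, knob (0.587, -0.169), shelf y axis about 99°.

```bash
python3 -m creep '[[0,0,-0.02,0.03,0.02,0.012,1],[0,0,-0.04,0.06,0.039,0.025,1],[0,0,-0.06,0.09,0.058,0.038,1],[0,0,-0.08,0.12,0.077,0.05,1],[0,0,-0.1,0.15,0.096,0.062,1],[0,0,-0.12,0.18,0.116,0.074,1],[0,0,-0.14,0.21,0.135,0.086,1],[0,0,-0.16,0.24,0.154,0.098,1],[0,0,-0.175,0.265,0.17,0.107,1],[0,0,-0.181,0.2786,0.1792,0.112,1],[0,0,-0.181,0.2786,0.1792,0.112,1],[0,0,-0.181,0.2786,0.1792,0.112,1]]'
python3 - <<'E'
from h import *
im=ctrl.snapshot("top");cv2.imwrite("pics/t1.png",im);crop(im,90,150,230,270,5,"pics/t1c.png")
im=ctrl.snapshot("scene");crop(im,250,70,370,190,5,"pics/s1c.png")
o=ctrl.get_obs();print(o["tool_pos"],o["orientation"],o["clock"])
E
```

```text
clock: 1.1
tool_pos: [0.4668, 0.3243, 0.1797]
orientation: [179.9, 0.0, -15.5]
force: [-0.2, 0.4, -0.0]
opening: 0.0878
[0.46643662 0.32580889 0.18030168] [-1.79986305e+02 -6.31396548e-03 -1.54069417e+01] 1.2
```

View pics/t1c.png

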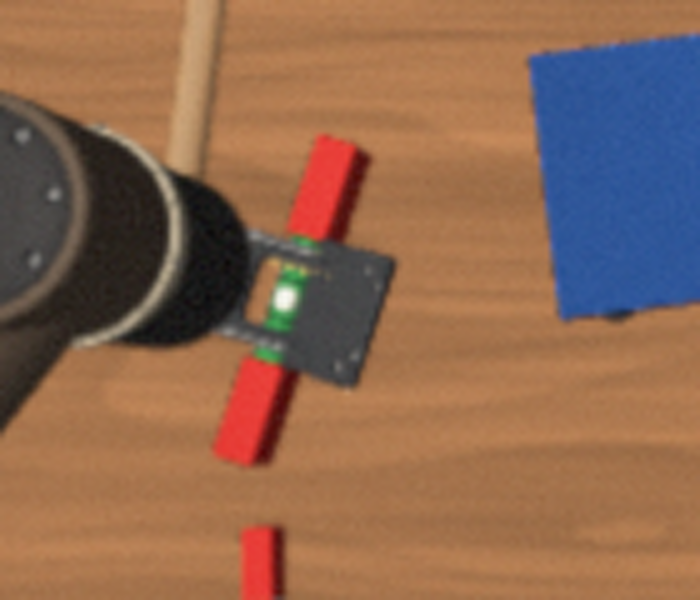

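View pics/s1c.png

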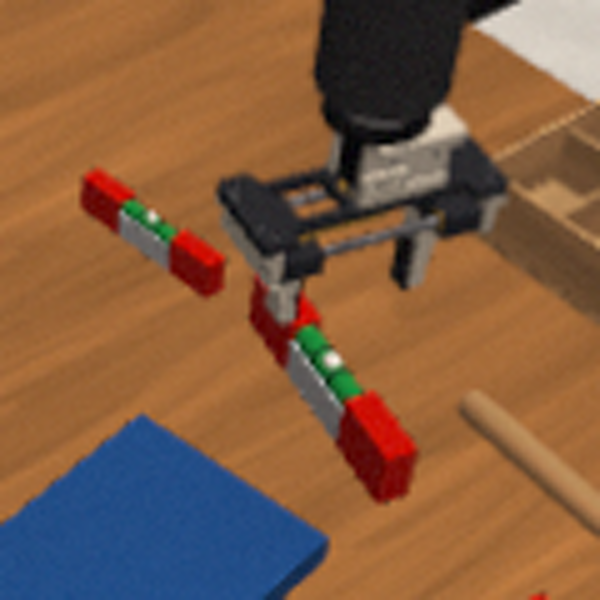

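The open jaws straddle the middle of the level (vial at crop pixel (285,297) in the top view). Descending and gripping next.

```bash
python3 -m creep '[[0,0,0,0,0,0.03,1],[0,0,0,0,0,0.06,1],[0,0,0,0,0,0.085,1],[0,0,0,0,0,0.1,1],[0,0,0,0,0,0.1,0],[0,0,0,0,0,0.1,0],[0,0,0,0,0,0.1,0],[0,0,0,0,0,0.1,0],[0,0,0,0,0,0.1,0],[0,0,0,0,0,0.1,0],[0,0,0,0,0,0.1,0],[0,0,0,0,0,0.1,0]]'
python3 -m creep '[[0,0,0,0,0,-0.005,0],[0,0,0,0,0,-0.025,0],[0,0,0,0,0,-0.05,0],[0,0,0,0,0,-0.08,0],[0,0,0,0,0,-0.11,0],[0,0,0,0,0,-0.14,0],[0,0,0,0,0,-0.16,0],[0,0,0,0,0,-0.16,0]]'
python3 - <<'E'
from h import *
im=ctrl.snapshot("scene");crop(im,250,50,370,190,4,"pics/s2c.png")
o=ctrl.get_obs();print(o["tool_pos"],o["orientation"],o["clock"],o["force"],o["opening"])
print(delta([.466,.3255,.240],[180,0,-15.4],[.560,.021,.24],[180,0,-80.9]))
E
```

```text
clock: 2.2
tool_pos: [0.4666, 0.3254, 0.0806]
orientation: [-180.0, -0.0, -15.4]
force: [-0.5, 0.4, 0.2]
opening: 0.0399
clock: 2.87
tool_pos: [0.4677, 0.3264, 0.2451]
orientation: [-179.6, -0.2, -15.4]
force: [1.6, 1.5, -4.1]
opening: 0.0281
[0.46680823 0.32582845 0.24236283] [-1.79779524e+02 -7.60744379e-02 -1.54060118e+01] 2.9167 [ 0.30064658  0.23753372 -4.39419821] 0.027420166020716927
(array([-0.    , -0.    ,  1.1432]), array([0.1715, 0.2686, 0.    ]))
```

View pics/s2c.png

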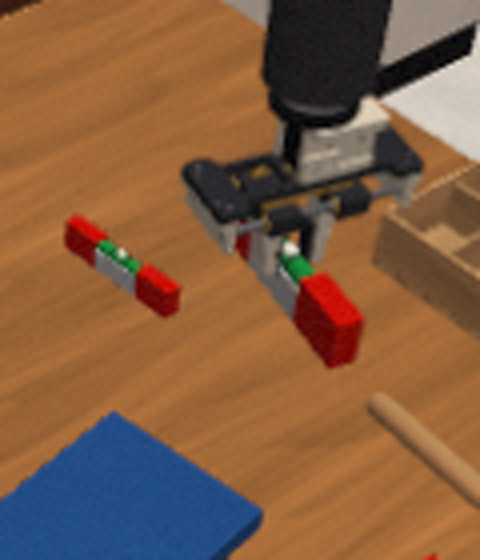

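```bash
python3 - <<'E'
from h import *
y=np.radians(-15.4);u=np.array([np.cos(y),np.sin(y)]);v=np.array([u[1],-u[0]])
c=np.array([.4668,.3258])
for zb in (.14,.15,.16,.17):
    P=[[*(c+.11*u+s*.014*v),zb+h] for s in(1,-1) for h in(0,.052)]
    print(zb,((proj("scene",P)-[250,50]+.5)*4-.5).round(0).tolist())
E
```

```text
0.14 [[322.0, 378.0], [332.0, 333.0], [350.0, 370.0], [361.0, 325.0]]
0.15 [[324.0, 369.0], [334.0, 324.0], [352.0, 361.0], [363.0, 316.0]]
0.16 [[326.0, 361.0], [336.0, 315.0], [354.0, 353.0], [365.0, 307.0]]
0.17 [[328.0, 352.0], [338.0, 306.0], [356.0, 344.0], [367.0, 298.0]]
```

The level is held, with its underside about 92 mm below the TCP. Carrying it to the shelf now, over two calls.

```bash
python3 -m creep '[[0,0,0.05,0.006,0.01,0,0],[0,0,0.14,0.018,0.03,0,0],[0,0,0.24,0.035,0.056,0,0],[0,0,0.34,0.052,0.082,0,0],[0,0,0.44,0.069,0.108,0,0],[0,0,0.54,0.086,0.134,0,0],[0,0,0.64,0.103,0.16,0,0],[0,0,0.74,0.12,0.186,0,0],[0,0,0.84,0.135,0.21,0,0],[0,0,0.94,0.15,0.234,0,0],[0,0,1.04,0.162,0.254,0,0],[0,0,1.143,0.1715,0.2686,0,0]]'
python3 -m creep '[[0,0,0,0,0,0,0],[0,0,0,0,0,0.01,0],[0,0,0,0,0,0.02,0],[0,0,0,0,0,0.02,0],[0,0,0,0,0,0.02,0]]'
python3 - <<'E'
from h import *
im=ctrl.snapshot("scene");crop(im,190,90,340,250,4,"pics/s3c.png")
im=ctrl.snapshot("top");crop(im,180,120,340,230,5,"pics/t3c.png")
o=ctrl.get_obs();print(o["tool_pos"],o["orientation"],o["clock"],o["force"],o["opening"])
E
```

```text
clock: 3.92
tool_pos: [0.5595, 0.0186, 0.238]
orientation: [179.8, -0.0, -81.3]
force: [-1.0, 0.5, -4.1]
opening: 0.0277
clock: 4.33
tool_pos: [0.5594, 0.0213, 0.2184]
orientation: [179.8, -0.0, -80.8]
force: [0.2, 0.4, -3.4]
opening: 0.0278
[0.56040019 0.02148323 0.21995231] [ 1.79978438e+02 -9.95843503e-03 -8.07985093e+01] 4.4333 [ 0.99780549 -0.2360717  -4.34562241] 0.027890569884645167
```

View pics/s3c.png

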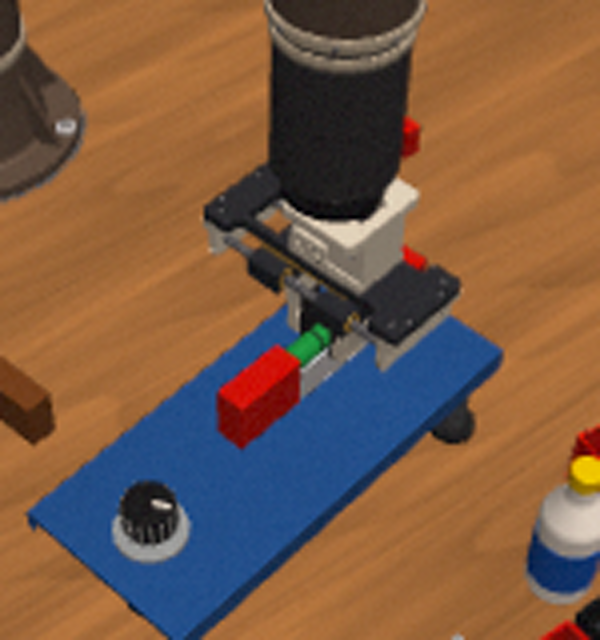

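View pics/t3c.png

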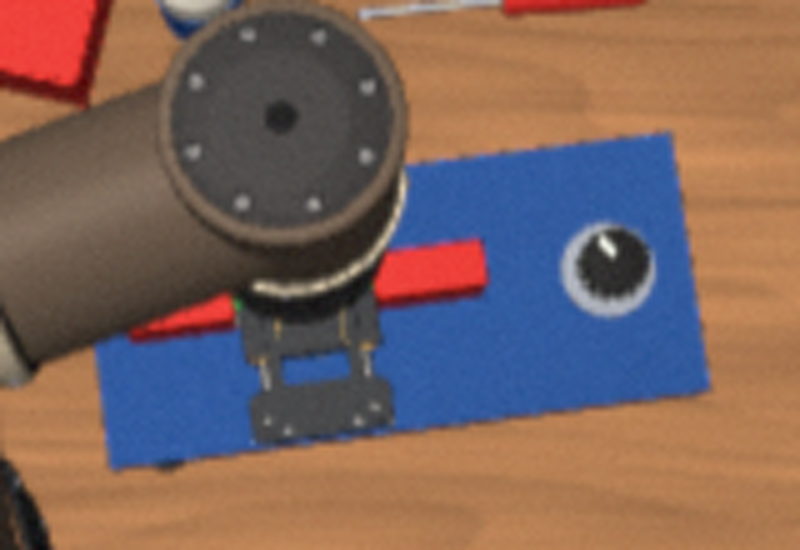

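The level is aligned above the shelf, with its right end at top-crop pixel (487,265) clear of the knob at (610,265). Lowering with a slight tilt and watching the force.

```bash
python3 -m creep '[[0,-0.009,0,0,0,0.008,0],[0,-0.018,0,0,0,0.016,0],[0,-0.018,0,0,0,0.022,0],[0,-0.018,0,0,0,0.026,0],[0,-0.018,0,0,0,0.028,0],[0,-0.018,0,0,0,0.028,0]]'
python3 -m creep '[[0,0,0,0,0,0.001,0],[0,0,0,0,0,0.002,0],[0,0,0,0,0,0.002,0]]'
python3 - <<'E'
from h import *
im=ctrl.snapshot("scene");crop(im,190,90,340,250,4,"pics/s4c.png")
E
```

```text
clock: 4.93
tool_pos: [0.5602, 0.0207, 0.1914]
orientation: [179.9, 1.0, -80.9]
force: [-0.0, 0.1, -4.3]
opening: 0.0279
clock: 5.18
tool_pos: [0.5606, 0.0209, 0.1903]
orientation: [-180.0, 1.0, -80.9]
force: [0.4, -0.3, -3.5]
opening: 0.0277
```

View pics/s4c.png

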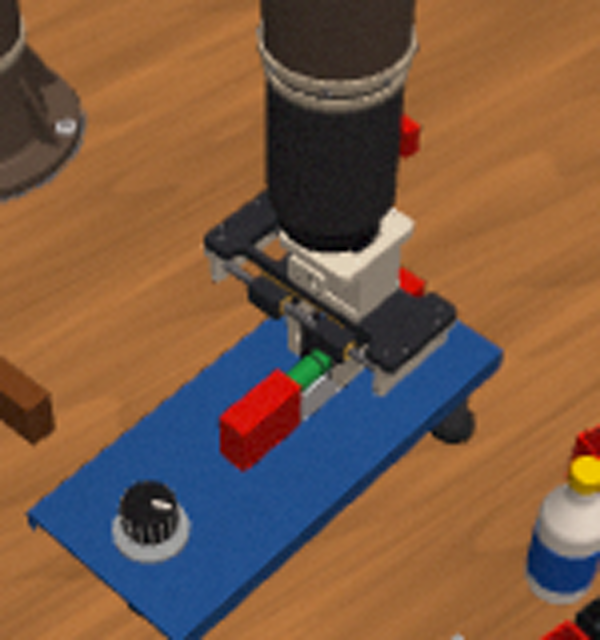

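```bash
python3 -m creep '[[0,0,0,0,0,0.001,0],[0,0,0,0,0,0.002,0],[0,0,0,0,0,0.002,0]]'
python3 -m creep '[[0,0,0,0,0,0.001,0],[0,0,0,0,0,0.002,0],[0,0,0,0,0,0.002,0]]'
```

```text
clock: 5.48
tool_pos: [0.5608, 0.0207, 0.1892]
orientation: [-179.9, 1.0, -80.9]
force: [-2.9, -1.4, 3.5]
opening: 0.0277
clock: 5.73
tool_pos: [0.5607, 0.0207, 0.1891]
orientation: [-179.9, 1.0, -80.8]
force: [-9.1, -0.8, 21.4]
opening: 0.0273
```

```bash
python3 -m creep '[[0,0,0,0,0,0.001,0],[0,0,0,0,0,0.002,0],[0,0,0,0,0,0.002,0]]'
```

```text
clock: 5.98
tool_pos: [0.5607, 0.0207, 0.1889]
orientation: [-179.9, 1.0, -80.8]
force: [-14.9, 1.0, 36.2]
opening: 0.0276
```

Contact was at TCP z ≈ 0.189. Relieving the push, then opening.

```bash
python3 -m creep '[[0,0,0,0,0,-0.002,0],[0,0,0,0,0,-0.004,0],[0,0,0,0,0,-0.0045,0],[0,0,0,0,0,-0.0045,0]]'
```

```text
clock: 6.32
tool_pos: [0.5606, 0.021, 0.189]
orientation: [-180.0, 1.0, -80.9]
force: [-3.0, 1.8, 6.5]
opening: 0.0278
```

```bash
python3 -m creep '[[0,0,0,0,0,-0.001,0],[0,0,0,0,0,-0.001,0.05],[0,0,0,0,0,-0.001,0.7],[0,0,0,0,0,-0.001,1],[0,0,0,0,0,-0.001,1],[0,0,0,0,0,-0.001,1],[0,0,0,0,0,-0.001,1],[0,0,0,0,0,-0.001,1],[0,0,0,0,0,-0.001,1],[0,0,0,0,0,-0.001,1],[0,0,0,0,0,-0.001,1],[0,0,0,0,0,-0.001,1]]'
python3 -m creep '[[0,0,0,0,0,-0.02,1],[0,0,0,0,0,-0.05,1],[0,0,0,0,0,-0.08,1],[0,0,0,0,0,-0.11,1],[0,0,0,0,0,-0.11,1]]'
```

```text
clock: 7.32
tool_pos: [0.5604, 0.0209, 0.1897]
orientation: [-180.0, 1.0, -80.9]
force: [-0.2, -0.3, 0.7]
opening: 0.0859
clock: 7.73
tool_pos: [0.5632, 0.019, 0.3063]
orientation: [-179.4, 1.0, -80.8]
force: [-0.1, 0.4, 0.9]
opening: 0.0877
```

```bash
python3 - <<'E'
from h import *
im=ctrl.snapshot("top");crop(im,180,120,340,230,5,"pics/t5c.png")
im=ctrl.snapshot("scene");crop(im,190,90,340,250,4,"pics/s5c.png")
o=ctrl.get_obs();print(o["tool_pos"],o["orientation"],o["clock"],o["force"],o["joint_pos"])
E
```

```text
[0.56116092 0.01908768 0.30103739] [-179.82558106    1.07431589  -80.88973171] 7.8333 [-0.08367317 -0.78542222 -0.53710308] [ 21.31967339   9.54134749 -12.67035912  -1.0974388  -67.39429696
 -11.79267139]
```

View pics/t5c.png

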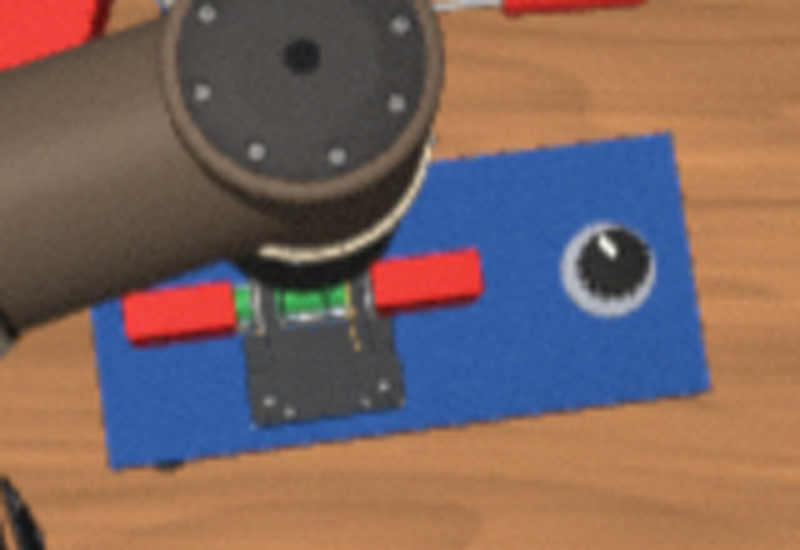

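View pics/s5c.png

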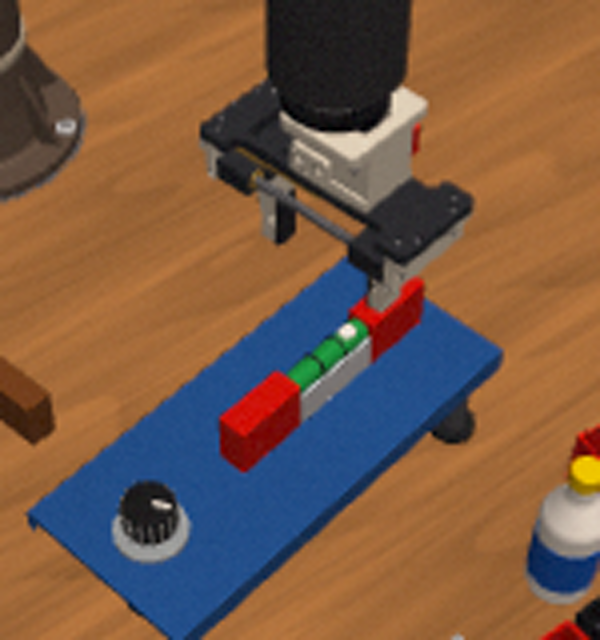

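The level is standing along the shelf, released. The bubble is at scene-crop pixel (347,332), at the hinge end, so the knob end is low. The jaws fixed the level's sideways position, so I'll use it to check camera bias before going to the knob.

```bash
python3 - <<'E'
from h import *
f=lambda p,x0,y0,s:(np.array(p,float)+.5)/s-.5+[x0,y0]
y=np.radians(-80.9);u=np.array([np.cos(y),np.sin(y)]);v=np.array([-u[1],u[0]])
c=np.array([.5606,.0209])
P=back("top",f([(480,250),(483,297),(122,293),(131,344)],180,120,5),.145)[:,:2]
print("top lat",(P-c)@v,"lon",(P-c)@u)
P=back("scene",f([(222,417),(247,432),(299,377),(281,366),(424,290)],190,90,4),.145)[:,:2]
print("scene lat",(P-c)@v,"lon",(P-c)@u)
print(delta([.5603,.019,.2995],[180,1.03,-80.9],[.587,-.169,.25],[180,0,-150]))
E
```

```text
top lat [ 0.00952533 -0.01940139  0.01291773 -0.01882341] lon [ 0.10898047  0.10661268 -0.11058182 -0.10903457]
scene lat [-0.00663556  0.01740324  0.00912361 -0.00885435  0.02052398] lon [ 0.1068877   0.10415155  0.03626213  0.03772893 -0.1042911 ]
(array([0.0108, 0.0157, 1.206 ]), array([0.1907, 0.0034, 0.0461]))
```

Biases are about -4 mm (top) and +3 mm (scene) in x, so the knob is at (0.5875, -0.169). Moving above it with yaw -150°.

```bash
python3 -m creep '[[0.001,0.001,0.1,0.016,0,0.002,1],[0.002,0.003,0.2,0.032,0.001,0.004,1],[0.003,0.004,0.3,0.048,0.001,0.008,1],[0.004,0.006,0.4,0.064,0.001,0.012,1],[0.005,0.007,0.5,0.08,0.002,0.016,1],[0.006,0.008,0.6,0.096,0.002,0.02,1],[0.006,0.01,0.7,0.112,0.002,0.024,1],[0.007,0.011,0.8,0.128,0.003,0.028,1],[0.008,0.012,0.9,0.144,0.003,0.032,1],[0.009,0.013,1.0,0.16,0.003,0.038,1],[0.01,0.014,1.1,0.178,0.003,0.042,1],[0.0108,0.0157,1.206,0.1907,0.0038,0.0461,1]]'
python3 -m creep '[[0,0,0,0,0,0,1],[0,0,0,0,0,0,1],[0,0,0,0,0,0,1]]'
python3 - <<'E'
from h import *
im=ctrl.snapshot("top");crop(im,180,120,340,230,5,"pics/t6c.png")
im=ctrl.snapshot("scene");crop(im,180,110,330,250,4,"pics/s6c.png")
o=ctrl.get_obs();print(o["tool_pos"],o["orientation"],o["clock"],o["joint_pos"])
E
```

```text
clock: 8.83
tool_pos: [0.5866, -0.1703, 0.2481]
orientation: [179.9, -0.1, -150.3]
force: [0.6, 0.4, 0.3]
opening: 0.0875
clock: 9.08
tool_pos: [0.5868, -0.1689, 0.2494]
orientation: [180.0, -0.1, -149.9]
force: [-0.1, 0.1, -0.6]
opening: 0.0874
[ 0.58702981 -0.16851704  0.25004957] [ 1.79987091e+02 -3.90359251e-03 -1.49860527e+02] 9.1833 [ 2.28101420e+00  1.62712294e+01 -1.11889653e+01 -1.08057812e-02
 -6.25492893e+01 -6.21365597e+01]
```

View pics/t6c.png

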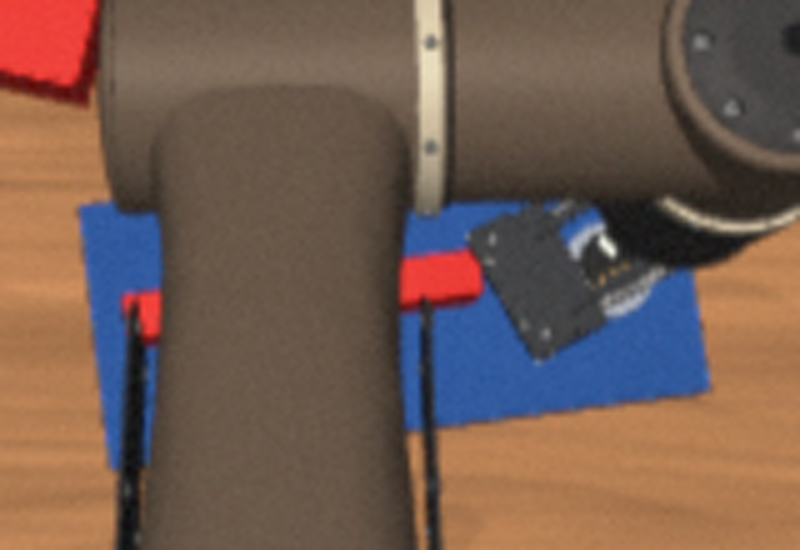

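View pics/s6c.png

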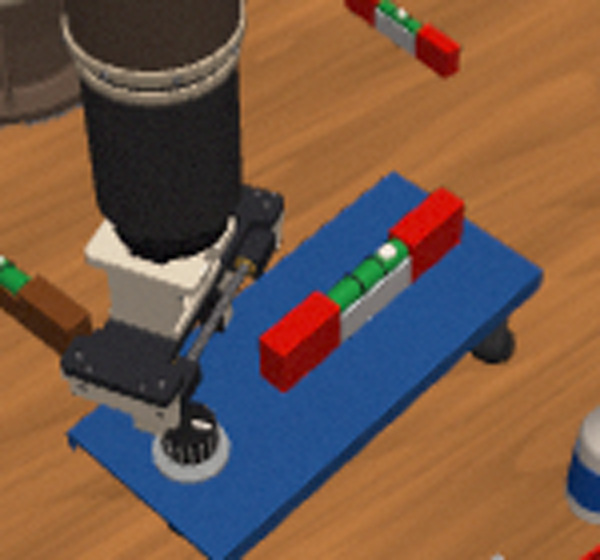

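The open jaws frame the knob (top crop (600,250), scene crop (192,430)). The bubble at scene crop (388,252) is still at the far end. Descending and gripping.

```bash
python3 -m creep '[[0,0,0,0,0,0.02,1],[0,0,0,0,0,0.045,1],[0,0,0,0,0,0.065,1],[0,0,0,0,0,0.078,1],[0,0,0,0,0,0.084,1],[0,0,0,0,0,0.084,1]]'
python3 -m creep '[[0,0,0,0,0,0,0],[0,0,0,0,0,0,0],[0,0,0,0,0,0,0],[0,0,0,0,0,0,0],[0,0,0,0,0,0,0],[0,0,0,0,0,0,0],[0,0,0,0,0,0,0],[0,0,0,0,0,0,0],[0,0,0,0,0,0,0],[0,0,0,0,0,0,0]]'
python3 - <<'E'
from h import *
im=ctrl.snapshot("scene");cv2.imwrite("pics/s7.png",im);crop(im,180,110,330,250,4,"pics/s7c.png")
o=ctrl.get_obs();print(o["tool_pos"],o["orientation"],o["clock"],o["force"],o["moment"],o["opening"])
E
```

```text
clock: 9.68
tool_pos: [0.5865, -0.1685, 0.165]
orientation: [179.9, -0.1, -149.9]
force: [0.2, -0.3, 0.7]
opening: 0.0875
clock: 10.52
tool_pos: [0.5878, -0.1702, 0.1665]
orientation: [-179.9, 0.0, -150.0]
force: [2.7, -7.8, -1.0]
opening: 0.0416
[ 0.58775437 -0.17020225  0.16644476] [-1.79902429e+02  2.45395103e-02 -1.49999956e+02] 10.5667 [ 2.57819072 -6.08641898 -1.27939326] [-1.90035231 -0.93562778 -0.07257841] 0.0411715005549608
```

View pics/s7c.png

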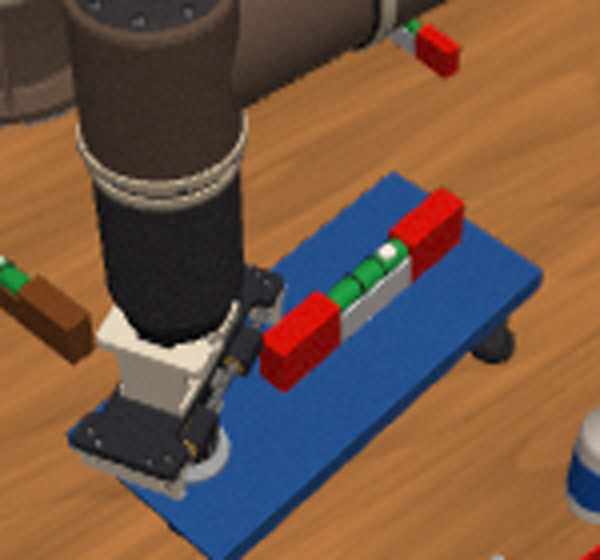

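Knob gripped: opening is 41 mm against its 42 mm diameter. Turning 0.9 rad counter-clockwise (the minimum needed), rising with it.

```bash
python3 -m creep '[[0,0,-0.08,0,-0.002,-0.0003,0],[0,0,-0.16,0,-0.002,-0.0006,0],[0,0,-0.24,0,-0.002,-0.0008,0],[0,0,-0.32,0,-0.002,-0.0011,0],[0,0,-0.4,0,-0.002,-0.0014,0],[0,0,-0.48,0,-0.002,-0.0016,0],[0,0,-0.56,0,-0.002,-0.0019,0],[0,0,-0.64,0,-0.002,-0.0022,0],[0,0,-0.72,0,-0.002,-0.0024,0],[0,0,-0.8,0,-0.002,-0.0027,0],[0,0,-0.88,0,-0.002,-0.003,0],[0,0,-0.9,0,-0.002,-0.0031,0]]'
python3 -m creep '[[0,0,0,0,0,0,0],[0,0,0,0,0,0,0],[0,0,0,0,0,0,0],[0,0,0,0,0,0,0],[0,0,0,0,0,0,0],[0,0,0,0,0,0,0],[0,0,0,0,0,0,0],[0,0,0,0,0,0,0],[0,0,0,0,0,0,0],[0,0,0,0,0,0,0],[0,0,0,0,0,0,0],[0,0,0,0,0,0,0]]'
python3 -m creep '[[0,0,0,0,0,0,0],[0,0,0,0,0,0,0],[0,0,0,0,0,0,0],[0,0,0,0,0,0,0],[0,0,0,0,0,0,0],[0,0,0,0,0,0,0],[0,0,0,0,0,0,0],[0,0,0,0,0,0,0],[0,0,0,0,0,0,0],[0,0,0,0,0,0,0],[0,0,0,0,0,0,0],[0,0,0,0,0,0,0]]'
python3 - <<'E'
from h import *
im=ctrl.snapshot("scene");cv2.imwrite("pics/s8.png",im)
im0=cv2.imread("pics/s7.png")
out=np.hstack([cv2.resize(i[145:215,240:305],None,fx=6,fy=6,interpolation=cv2.INTER_CUBIC) for i in(im0,im)])
cv2.imwrite("pics/s8c.png",out)
im=ctrl.snapshot("top");cv2.imwrite("pics/t8.png",im);crop(im,180,120,340,230,5,"pics/t8c.png")
E
```

```text
clock: 11.57
tool_pos: [0.588, -0.1704, 0.1695]
orientation: [-180.0, 0.1, -98.2]
force: [-3.3, 3.8, 3.1]
opening: 0.0413
clock: 12.57
tool_pos: [0.588, -0.1704, 0.1695]
orientation: [-180.0, 0.0, -98.5]
force: [-3.6, 4.2, 4.7]
opening: 0.0413
clock: 13.57
tool_pos: [0.588, -0.1704, 0.1695]
orientation: [-180.0, 0.0, -98.5]
force: [-3.4, 4.8, 3.6]
opening: 0.0416
```

View pics/s8c.png

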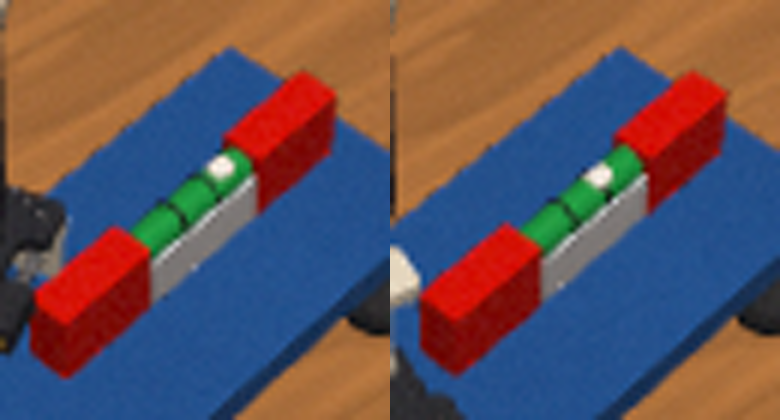

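View pics/t8c.png

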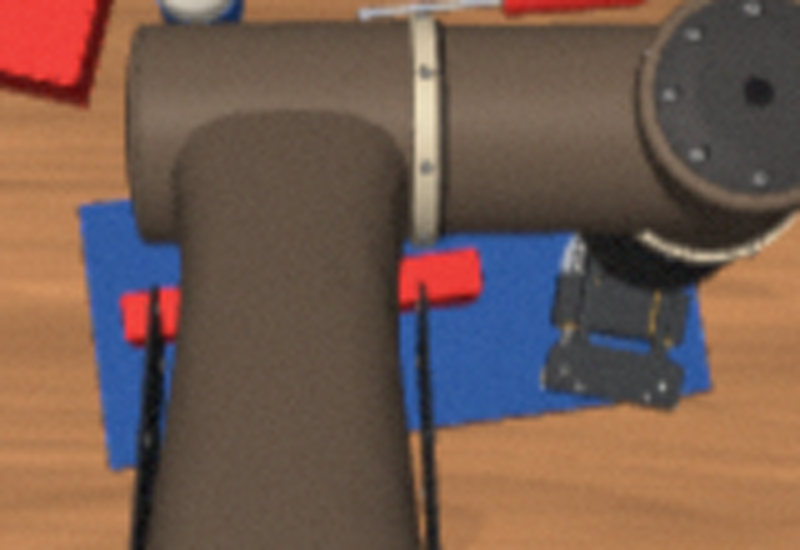

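```bash
python3 - <<'E'
from h import *
for k in("s7","s8"):
    im=cv2.imread(f"pics/{k}.png")
    crop(im,257,164,287,194,20,f"pics/{k}z.png")
    g=im[164:194,257:287].astype(float); m=g.min(2); w=np.clip(m-110,0,None)
    ys,xs=np.mgrid[164:194,257:287]
    # restrict to vial line region
    print(k,(w>0).sum()); 
    mm=(w>40)
    for y,x in zip(*np.where(mm)): print((x+257,y+164,int(m[y,x])),end=' ')
    print()
E
```

```text
s7 120
(np.int64(276), np.int64(171), 198) (np.int64(277), np.int64(171), 204) (np.int64(275), np.int64(172), 217) (np.int64(276), np.int64(172), 220) (np.int64(277), np.int64(172), 223) (np.int64(278), np.int64(172), 208) (np.int64(275), np.int64(173), 200) (np.int64(276), np.int64(173), 222) (np.int64(277), np.int64(173), 220) (np.int64(278), np.int64(173), 183) (np.int64(276), np.int64(174), 166) (np.int64(281), np.int64(175), 197) (np.int64(280), np.int64(176), 182) (np.int64(279), np.int64(177), 163) (np.int64(276), np.int64(179), 154) (np.int64(275), np.int64(180), 190) (np.int64(274), np.int64(181), 190) (np.int64(273), np.int64(182), 180) (np.int64(272), np.int64(183), 156) (np.int64(269), np.int64(185), 190) (np.int64(268), np.int64(186), 195) (np.int64(267), np.int64(187), 187) (np.int64(266), np.int64(188), 160) 
s8 122
(np.int64(275), np.int64(172), 157) (np.int64(273), np.int64(173), 169) (np.int64(274), np.int64(173), 209) (np.int64(275), np.int64(173), 216) (np.int64(276), np.int64(173), 204) (np.int64(273), np.int64(174), 204) (np.int64(274), np.int64(174), 226) (np.int64(275), np.int64(174), 221) (np.int64(276), np.int64(174), 203) (np.int64(282), np.int64(174), 153) (np.int64(274), np.int64(175), 213) (np.int64(275), np.int64(175), 203) (np.int64(281), np.int64(175), 187) (np.int64(280), np.int64(176), 162) (np.int64(277), np.int64(178), 191) (np.int64(276), np.int64(179), 153) (np.int64(275), np.int64(180), 187) (np.int64(274), np.int64(181), 164) (np.int64(270), np.int64(184), 188) (np.int64(269), np.int64(185), 191) (np.int64(268), np.int64(186), 176) (np.int64(267), np.int64(187), 156)
```

View pics/s7z.png

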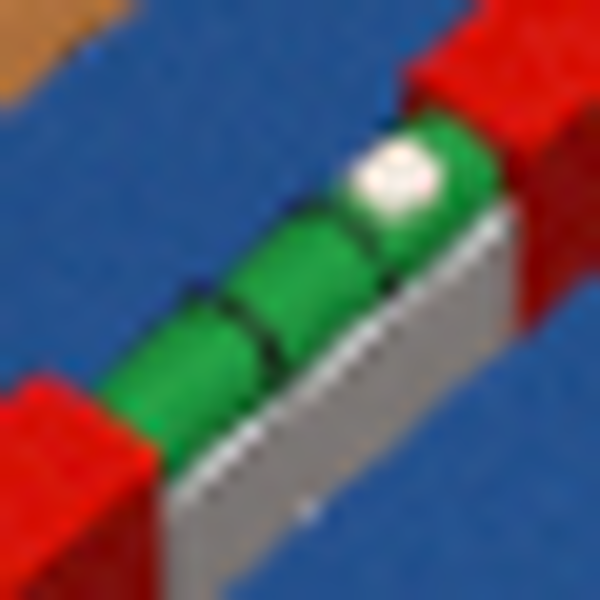

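View pics/s8z.png

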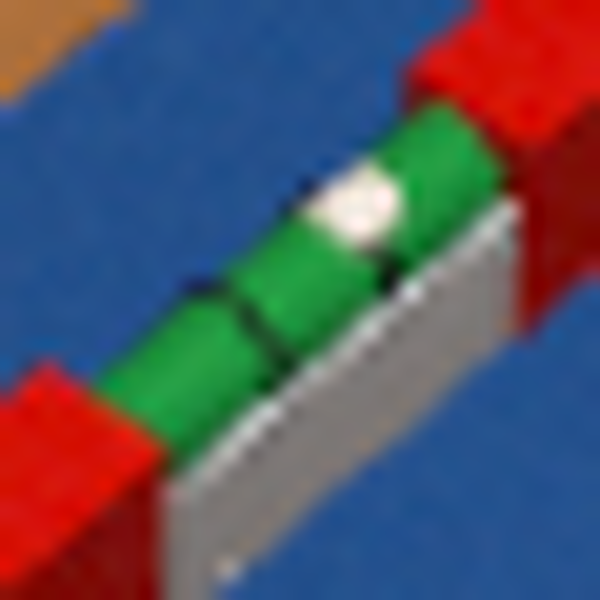

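In the scene zoom the bubble is at (357,203), moved from (395,177). That is about 3 mm beyond the far black line, so roughly 16 mm from centre. Turning about 1.25 rad more.

```bash
python3 -m creep '[[0,0,-0.08,0,0,-0.0003,0],[0,0,-0.16,0,0,-0.0006,0],[0,0,-0.24,0,0,-0.0008,0],[0,0,-0.32,0,0,-0.0011,0],[0,0,-0.4,0,0,-0.0014,0],[0,0,-0.48,0,0,-0.0016,0],[0,0,-0.56,0,0,-0.0019,0],[0,0,-0.64,0,0,-0.0022,0],[0,0,-0.72,0,0,-0.0024,0],[0,0,-0.8,0,0,-0.0027,0],[0,0,-0.88,0,0,-0.003,0],[0,0,-0.9,0,0,-0.0031,0]]'
python3 -m creep '[[0,0,-0.08,0,0,-0.0003,0],[0,0,-0.16,0,0,-0.0006,0],[0,0,-0.24,0,0,-0.0008,0],[0,0,-0.32,0,0,-0.0011,0],[0,0,-0.35,0,0,-0.0012,0],[0,0,-0.35,0,0,-0.0012,0],[0,0,-0.35,0,0,-0.0012,0],[0,0,-0.35,0,0,-0.0012,0],[0,0,-0.35,0,0,-0.0012,0],[0,0,-0.35,0,0,-0.0012,0],[0,0,-0.35,0,0,-0.0012,0],[0,0,-0.35,0,0,-0.0012,0]]'
python3 -m creep '[[0,0,0,0,0,0,0],[0,0,0,0,0,0,0],[0,0,0,0,0,0,0],[0,0,0,0,0,0,0],[0,0,0,0,0,0,0],[0,0,0,0,0,0,0],[0,0,0,0,0,0,0],[0,0,0,0,0,0,0],[0,0,0,0,0,0,0],[0,0,0,0,0,0,0],[0,0,0,0,0,0,0],[0,0,0,0,0,0,0]]'
python3 - <<'E'
from h import *
im=ctrl.snapshot("scene");cv2.imwrite("pics/s9.png",im)
crop(im,257,164,287,194,20,"pics/s9z.png"); crop(im,180,110,330,250,4,"pics/s9c.png")
E
```

```text
clock: 14.67
tool_pos: [0.5878, -0.1701, 0.1724]
orientation: [-179.9, 0.1, -46.7]
force: [-2.8, 5.6, 3.6]
opening: 0.0414
clock: 15.67
tool_pos: [0.5878, -0.1701, 0.1736]
orientation: [-179.9, 0.1, -26.9]
force: [-3.9, 5.0, 4.7]
opening: 0.0415
clock: 16.67
tool_pos: [0.5878, -0.1701, 0.1736]
orientation: [-179.9, 0.0, -26.9]
force: [-3.5, 6.3, 4.3]
opening: 0.0415
```

View pics/s9z.png

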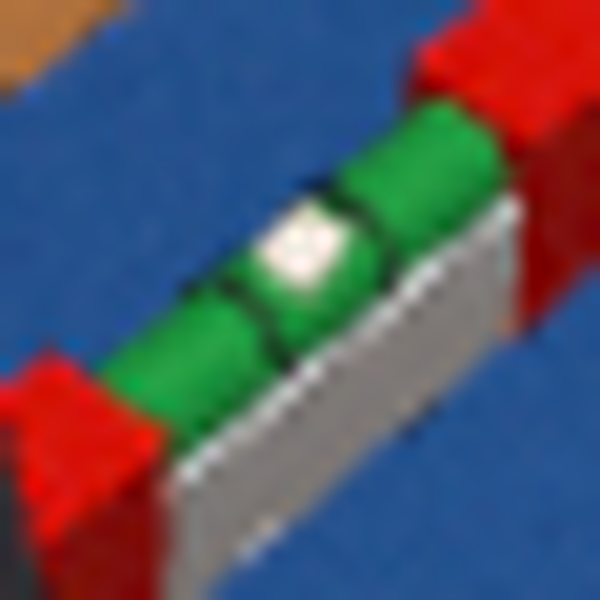

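View pics/s9c.png

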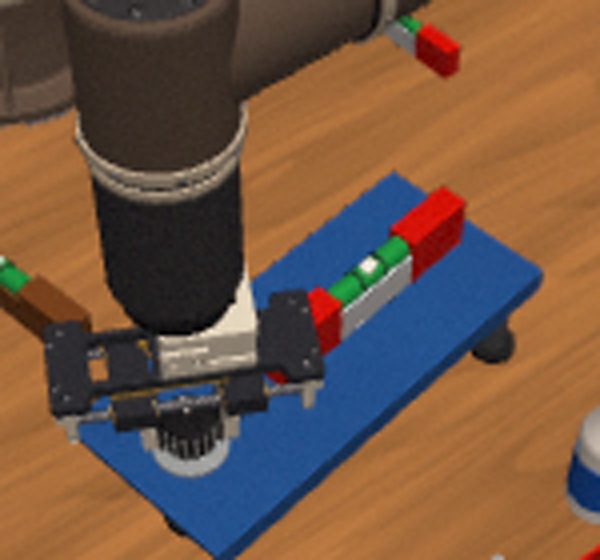

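The bubble, at zoom (303,243), is between the lines and about 1.5 mm toward the far one. I'll turn 0.12 rad more, then release and recheck.

```bash
python3 -m creep '[[0,0,-0.06,0,0,-0.0003,0],[0,0,-0.12,0,0,-0.0007,0],[0,0,-0.12,0,0,-0.0007,0],[0,0,-0.12,0,0,-0.0007,0.55],[0,0,-0.12,0,0,-0.0007,0.75],[0,0,-0.12,0,0,-0.0007,0.75],[0,0,-0.12,0,0,-0.0007,0.75],[0,0,-0.12,0,0,-0.0007,0.75],[0,0,-0.12,0,0,-0.0007,0.75],[0,0,-0.12,0,0,-0.0007,0.75]]'
python3 -m creep '[[0,0,0,0,0,-0.01,0.75],[0,0,0,0,0,-0.035,0.75],[0,0,0,0,0,-0.06,0.75],[0,0,0,0,0,-0.08,0.75],[0,0,0,0,0,-0.08,0.4],[0,0,0,0,0,-0.08,0],[0,0,0,0,0,-0.08,0],[0,0,0,0,0,-0.08,0],[0,0,0,0,0,-0.08,0],[0,0,0,0,0,-0.08,0],[0,0,0,0,0,-0.08,0],[0,0,0,0,0,-0.08,0]]'
python3 -m creep '[[0,0,0,0,0,0,0],[0,0,0,0,0,0,0],[0,0,0,0,0,0,0],[0,0,0,0,0,0,0],[0,0,0,0,0,0,0],[0,0,0,0,0,0,0]]'
python3 - <<'E'
from h import *
im=ctrl.snapshot("scene");cv2.imwrite("pics/s10.png",im)
crop(im,257,164,287,194,20,"pics/s10z.png"); crop(im,180,110,330,250,4,"pics/s10c.png")
im=ctrl.snapshot("top");crop(im,180,120,340,230,5,"pics/t10c.png")
o=ctrl.get_obs();print(o["tool_pos"],o["orientation"],o["clock"],o["force"],o["opening"])
E
```

```text
clock: 17.55
tool_pos: [0.5881, -0.171, 0.1742]
orientation: [180.0, 0.0, -19.9]
force: [0.8, 0.5, 0.0]
opening: 0.0659
clock: 18.55
tool_pos: [0.588, -0.1709, 0.2538]
orientation: [180.0, 0.0, -19.9]
force: [-0.5, -0.1, 0.1]
opening: 0.0177
clock: 19.05
tool_pos: [0.5881, -0.1708, 0.2542]
orientation: [-180.0, 0.0, -19.9]
force: [-0.2, -0.1, -0.5]
opening: 0.0002
[ 0.58807965 -0.17085041  0.25425669] [-1.79993349e+02 -1.20384637e-03 -1.99289553e+01] 19.15 [-0.36846979  0.37898302 -0.07215554] 0.0003442080816143733
```

View pics/s10z.png

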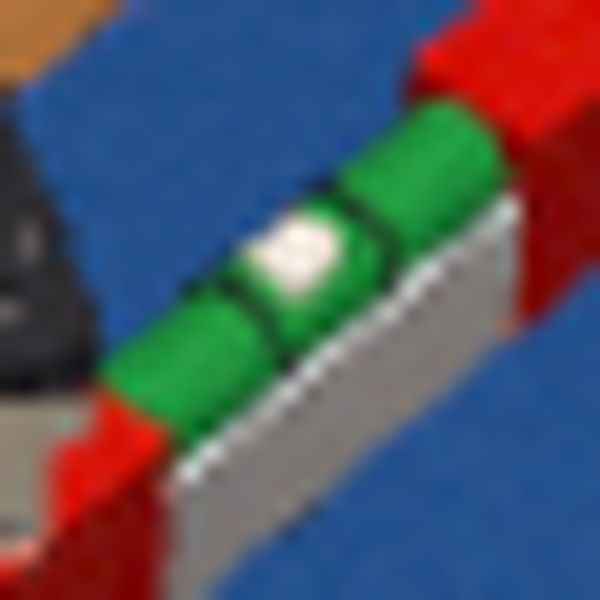

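View pics/t10c.png

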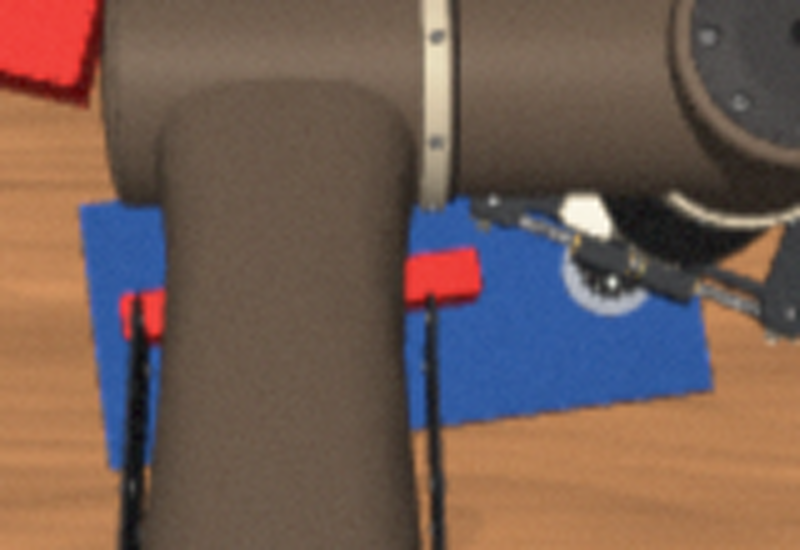

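View pics/s10c.png

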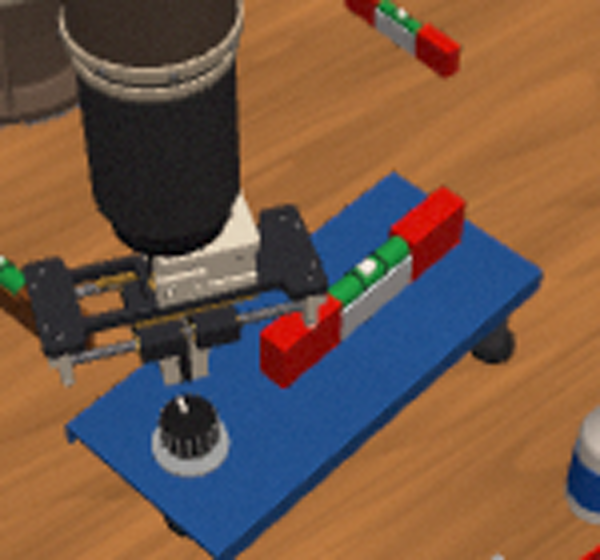

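With the knob released and the bubble settled at zoom (297,253), it sits midway between the lines, at about (240,298) and (353,203). Next I'll go over the hinge-end red block with shut fingers, jaws across the level so the vial stays visible.

```bash
python3 - <<'E'
from h import *
print(delta([.5881,-.1708,.2542],[180,0,-19.9],[.5488,.0949,.245],[180,0,-80.9]))
E
```

```text
(array([ 0.    , -0.    ,  1.0647]), array([-0.1274, -0.2365,  0.0092]))
```

```bash
python3 -m creep '[[0,0,0.06,-0.007,-0.013,0,0],[0,0,0.15,-0.017,-0.032,0,0],[0,0,0.25,-0.029,-0.054,0,0],[0,0,0.35,-0.041,-0.076,0,0],[0,0,0.45,-0.053,-0.098,0,0],[0,0,0.55,-0.065,-0.12,0,0],[0,0,0.65,-0.077,-0.142,0,0],[0,0,0.75,-0.089,-0.165,0,0],[0,0,0.85,-0.101,-0.188,0,0],[0,0,0.95,-0.113,-0.21,0.002,0],[0,0,1.03,-0.123,-0.228,0.006,0],[0,0,1.065,-0.1274,-0.2365,0.0092,0]]'
python3 -m creep '[[0,0,0,0,0,0,0],[0,0,0,0,0,0.01,0],[0,0,0,0,0,0.02,0],[0,0,0,0,0,0.02,0],[0,0,0,0,0,0.02,0]]'
python3 - <<'E'
from h import *
im=ctrl.snapshot("scene");cv2.imwrite("pics/s11.png",im)
crop(im,190,90,340,240,4,"pics/s11c.png")
o=ctrl.get_obs();print(o["tool_pos"],o["orientation"],o["clock"],o["force"],o["opening"])
E
```

```text
clock: 20.15
tool_pos: [0.5486, 0.0971, 0.2451]
orientation: [-180.0, 0.0, -81.1]
force: [-0.2, 0.3, 0.1]
opening: 0.0004
clock: 20.57
tool_pos: [0.5486, 0.0939, 0.224]
orientation: [179.9, -0.0, -81.0]
force: [-0.5, -0.9, 0.3]
opening: 0.0005
[0.54892014 0.09410429 0.22461019] [ 1.79946615e+02 -2.56257861e-02 -8.09794890e+01] 20.6167 [0.39644953 0.80145124 1.05448831] 0.000502319991929544
```

View pics/s11c.png

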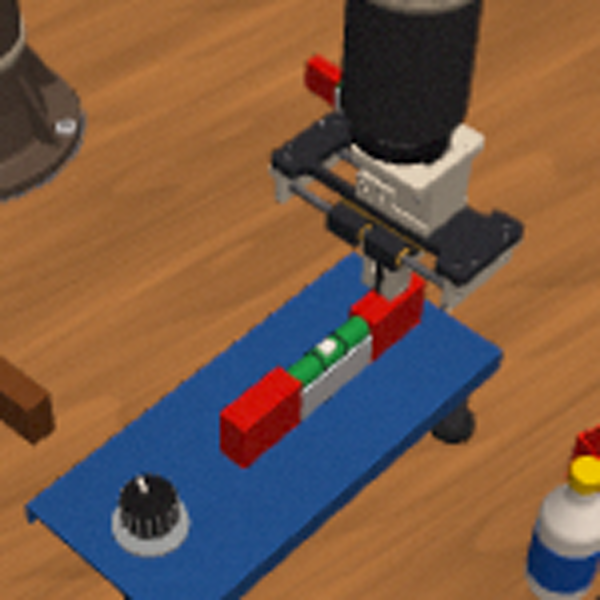

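The fingertips are above the far red block (crop (395,290)), with the vial in view. Lowering in small steps.

```bash
python3 -m creep '[[0,0,0,0,0,0.002,0],[0,0,0,0,0,0.004,0],[0,0,0,0,0,0.006,0],[0,0,0,0,0,0.006,0]]'
python3 -m creep '[[0,0,0,0,0,0.001,0],[0,0,0,0,0,0.002,0],[0,0,0,0,0,0.002,0]]'
```

```text
clock: 20.95
tool_pos: [0.5488, 0.0947, 0.2187]
orientation: [180.0, 0.0, -81.0]
force: [-0.1, -0.6, -0.1]
opening: 0.0003
clock: 21.2
tool_pos: [0.5489, 0.0949, 0.2169]
orientation: [180.0, 0.0, -80.9]
force: [-0.6, 0.0, 0.1]
opening: 0.0005
```

```bash
python3 -m creep '[[0,0,0,0,0,0.001,0],[0,0,0,0,0,0.0015,0],[0,0,0,0,0,0.0015,0]]'
```

```text
clock: 21.45
tool_pos: [0.5489, 0.0949, 0.2154]
orientation: [180.0, 0.0, -80.9]
force: [-0.2, -0.2, 1.8]
opening: 0.0001
```

```bash
python3 -m creep '[[0,0,0,0,0,0.0005,0],[0,0,0,0,0,0.0005,0],[0,0,0,0,0,0.0005,0]]'
```

```text
clock: 21.7
tool_pos: [0.5489, 0.0949, 0.2151]
orientation: [-180.0, 0.0, -80.9]
force: [0.8, 0.6, -0.7]
opening: 0.0006
```

```bash
python3 -m creep '[[0,0,0,0,0,0.0005,0],[0,0,0,0,0,0.0008,0],[0,0,0,0,0,0.0008,0]]'
```

```text
clock: 21.95
tool_pos: [0.5489, 0.0949, 0.2141]
orientation: [180.0, 0.0, -80.9]
force: [-1.3, 0.3, 0.1]
opening: 0.0
```

```bash
python3 -m creep '[[0,0,0,0,0,0.0005,0],[0,0,0,0,0,0.0008,0],[0,0,0,0,0,0.0008,0]]'
```

```text
clock: 22.2
tool_pos: [0.5489, 0.0949, 0.2133]
orientation: [180.0, 0.0, -80.9]
force: [-0.6, -0.4, -0.9]
opening: 0.0001
```

```bash
python3 -m creep '[[0,0,0,0,0,0.0005,0],[0,0,0,0,0,0.0008,0],[0,0,0,0,0,0.0008,0]]'
```

```text
clock: 22.45
tool_pos: [0.549, 0.0949, 0.2129]
orientation: [-180.0, 0.0, -80.9]
force: [-0.5, 0.0, 2.9]
opening: 0.0003
```

Contact is at TCP z ≈ 0.213, which matches the heights given. Going on to about 10 N.

```bash
python3 -m creep '[[0,0,0,0,0,0.0004,0],[0,0,0,0,0,0.0008,0],[0,0,0,0,0,0.0008,0],[0,0,0,0,0,0.0008,0]]'
```

```text
clock: 22.78
tool_pos: [0.5492, 0.095, 0.2129]
orientation: [-179.9, 0.0, -80.9]
force: [-2.8, -0.1, 9.2]
opening: 0.0003
```

```bash
python3 -m creep '[[0,0,0,0,0,0.0001,0],[0,0,0,0,0,0.0001,0],[0,0,0,0,0,0.0001,0],[0,0,0,0,0,0.0001,0],[0,0,0,0,0,0.0001,0],[0,0,0,0,0,0.0001,0],[0,0,0,0,0,0.0001,0],[0,0,0,0,0,0.0001,0],[0,0,0,0,0,0.0001,0],[0,0,0,0,0,0.0001,0],[0,0,0,0,0,0.0001,0],[0,0,0,0,0,0.0001,0]]'
python3 -m creep '[[0,0,0,0,0,0,0],[0,0,0,0,0,0,0],[0,0,0,0,0,0,0],[0,0,0,0,0,0,0],[0,0,0,0,0,0,0],[0,0,0,0,0,0,0],[0,0,0,0,0,0,0],[0,0,0,0,0,0,0],[0,0,0,0,0,0,0],[0,0,0,0,0,0,0],[0,0,0,0,0,0,0],[0,0,0,0,0,0,0]]'
python3 - <<'E'
from h import *
im=ctrl.snapshot("scene");cv2.imwrite("pics/s12.png",im)
crop(im,257,164,287,194,20,"pics/s12z.png"); crop(im,190,90,340,240,4,"pics/s12c.png")
F=[]
for i in range(4):
    ctrl.snapshot("top"); F.append(ctrl.get_obs()["force"])
print(np.round(F,1)); print(ctrl.get_obs()["clock"])
cv2.imwrite("pics/s12f.png",im)
E
```

```text
clock: 23.78
tool_pos: [0.5492, 0.0949, 0.2129]
orientation: [-179.9, 0.0, -80.9]
force: [-4.1, 0.6, 10.4]
opening: 0.0004
clock: 24.78
tool_pos: [0.5492, 0.0949, 0.2129]
orientation: [-179.9, 0.0, -80.9]
force: [-2.9, -0.0, 9.7]
opening: 0.0003
[[-4.2  1.2  9.2]
 [-3.6  0.2 10. ]
 [-3.3  0.6  8.7]
 [-3.2  0.2  9.5]]
25.0333
```

View pics/s12z.png

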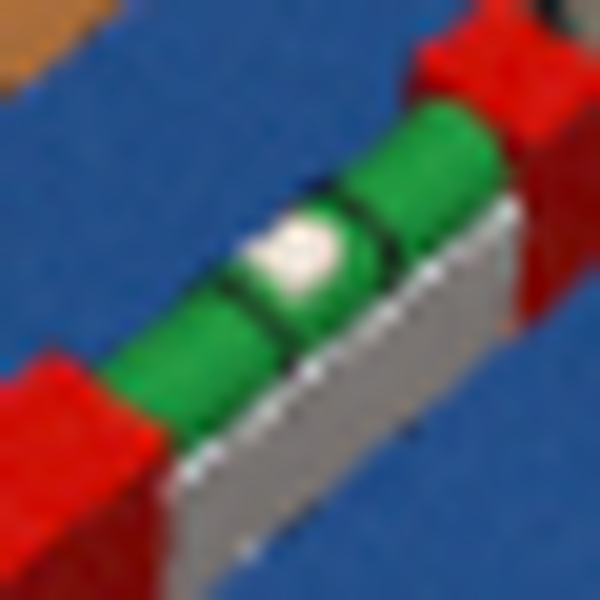

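View pics/s12f.png

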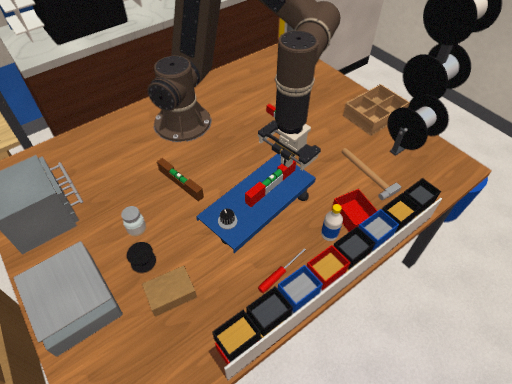

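The bubble is unmoved at zoom (297,253), between the lines. The push is steady at about 9.5 N, and the full scene picture shows the bystanders where they were. Handing in.

```bash
python3 -c "
from plant import ctrl
print(ctrl.close_job())"
```

```text
the job is handed in; nothing more can be done
None
```

I handed the job in at about 25 s, with the level standing on the shelf, the bubble centred and the arm still pressing on it; no verdict was reported.

- **Placing:** I set the large red level lengthwise on the blue shelf, clear of the knob, and let go.
- **Levelling:** I turned the knob about 2.27 rad counter-clockwise and released it.
- **Pressing:** I pressed on the level's hinge-end red block with shut fingers.

**Last checks:**
- The bubble was midway between the black lines (within about 1 mm by eye, in a picture of about 4 mm per pixel), both after release and after more than 2 s of pressing.
- The downward push held at 9–10 N, with a sideways force of about 3–4 N.
- In the final scene picture the other things look to be where they were; I did not measure them.

**What did not go smoothly:**
- The gripper had not fully closed when the lift began, so the level was gripped about 12 mm higher up its side than planned.
- The placing push briefly reached 36 N at the wrist before I relieved it.
- The two cameras disagreed by about 7 mm in x at the knob. I corrected for that using the placed level, and the grip on the knob confirmed its position to about 2 mm.

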